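Lay the tape measure flat and shut the drawer over it

TASK

The long upper drawer of the small steel cabinet on the bench cannot shut, because the tape measure in it was left standing upright and is taller than the opening. With the fingertips, gently push the tape measure over so that it lies flat on its broad side in the drawer, and only then push the drawer fully home, without slamming it. Nothing is to be gripped or lifted, and the roll of tape on the cabinet, the oil bottle and the small blue screwdriver stay undisturbed.

Things in the scene. Friction and masses are not known exactly. Their poses are not given: they have to be found in the camera images.
- cabinet: Grey steel cabinet with blue drawer fronts, 220 (x) x 220 (y) x 132 mm high, immovable. Origin: centre of its underside; z up; its front is the plane x = -110 mm, facing its own -x. A long drawer (the one that moves) lies above two short ones that stay shut. The long drawer's opening runs from z = 66 to 124 mm; above it is the top plate, z = 124 to 132 mm, with a 6 mm rim at its back and sides.
- drawer (a joint): Travel of the long upper drawer in m: 0 = fully home, its front flush with the cabinet's front; grows as it comes out along the cabinet's -x, to 0.170 at most; starts 0.140 to 0.165 out. About 1.5 N of friction and some damping; it stays where it is left and meets a firm stop at 0.
- drawer_handle (a point): Middle of the drawer's pull: a level steel bar 7 mm thick, 80 mm long along the cabinet's y, at z = 90 mm, 16 mm in front of the outer face of the drawer front. The drawer front is 208 mm wide, 12 mm thick, z = 69 to 122 mm. Moves with the drawer. The bar or the flat front may be pushed.
- drawer_floor (a point): Point on the drawer's floor (rubber liner, z = 74 mm) at the middle of the inner face of its front; moves with the drawer. From here the inside runs 187 mm towards the cabinet's +x and 99 mm to each side; side walls up to z = 109 mm. A flat spanner, 5 mm thick, lies loose across the floor near the back.
- tape_measure: Yellow tape measure, 38 mm thick (x), 85 long (y), 60 high (z), about 0.2 kg, standing in the drawer, its length within 0.35 rad of the drawer's travel. Origin: centre of its underside; z up while it stands, level when it lies on a broad side. Standing, its top is at z = 134 mm; lying, at 112. Pushed near the top along its x, either way, it tips, and falls past a lean of 0.6 rad.
- insulating_tape: Black roll of tape, 58 mm across, 18 mm high, lying loose on the rear half of the cabinet's top. Origin: centre of its underside. A bystander.
- oil_bottle: Brown bottle with a black cap, 48 mm across, 134 mm high, standing on the bench past the cabinet's +y side. Origin: centre of its underside. A bystander.
- screwdriver: Small screwdriver with a blue handle, 158 mm long, lying on the bench ahead and to the left of the robot. Origin: centre of its underside. A bystander.

How it is judged (in metres and radians):
On the way, in this order (a step that is already met when the one before it is completed fails the run):
1. the tape measure lies flat on a broad side in the drawer while the drawer is still open (angle between tape_measure's own z axis and vertical between 1.42 and 1.72 rad and (angle between tape_measure's own x axis and vertical below 0.15 rad or angle between tape_measure's own x axis and vertical above 2.99 rad) and value of joint drawer above 0.1 m and z of tape_measure in the frame of cabinet below 0.105 m), for 0.2 s.
2. the drawer is fully home (value of joint drawer below 0.004 m), for 0.2 s.
At the end, for the whole second after the job is handed in: The drawer is home to within 4 mm, with the tape measure at rest inside it, lying on a broad side to within about 8 degrees; the roll of tape, the bottle and the screwdriver are within 20 mm of where they stood (value of joint drawer below 0.004 m and angle between tape_measure's own z axis and vertical between 1.42 and 1.72 rad and (angle between tape_measure's own x axis and vertical below 0.15 rad or angle between tape_measure's own x axis and vertical above 2.99 rad) and x of tape_measure in the frame of cabinet between -0.1 and 0.1 m and y of tape_measure in the frame of cabinet between -0.1 and 0.1 m and z of tape_measure in the frame of cabinet between 0.07 and 0.105 m and linear speed of tape_measure below 0.02 m/s and distance of each of insulating_tape, oil_bottle, screwdriver from where it was at the start of the episode below 0.02 m and angle between oil_bottle's own z axis and vertical below 0.2 rad); the robot touches nothing.
It fails at once if the tape measure is lifted (its underside's centre more than 40 mm above the drawer's floor) (z of tape_measure in the frame of cabinet above 0.114 m).
It fails at once if the tape measure is gripped or jammed: the fingers press on it with more than 20 N (contact force between the fingers and tape_measure above 20 N).
It fails at once if the drawer is slammed (shut faster than 0.5 m/s) (velocity of joint drawer below -0.5 m/s).
It fails at once if a bystander is disturbed (distance of any of insulating_tape, oil_bottle, screwdriver from where it was at the start of the episode above 0.03 m).
It also fails if it takes over 45 s, if anything falls off the work surface, if the arm or the gripper's body presses on something with over 40 N, if the wrist force passes 120 N, or if a joint passes its speed limit or range.

ROBOT

A 6-joint arm with a two-finger parallel gripper is mounted at the origin on the work surface; the furniture and walls round the work are solid. World frame = base frame: x ahead of the robot, y to its left, z up, the work surface at z = 0. Lengths are in mm, angles in rad, forces in N, time in s.
With the tool pointing down it reaches from about 350 to 975 mm from the base axis. Payload 7.1 kg.
Tool frame: the origin (TCP) lies on the front face of the gripper's body, between the roots of the fingers; the fingertips stand 80 mm ahead of it and the grasp point (between the pads) lies 61 mm ahead of it (env.tips_ahead is the distance from the TCP to the fingertips, in mm); z points along the fingers, y is the line along which they close (so a half turn about z gives the same grasp; the last joint's range is limited). The gripper opens to 88 mm and grips with 3 to 60 N. Pads are 20 mm wide; open, the fingers measure 115 mm over their backs; the gripper's body (75 mm by 178 mm) begins 61 mm behind the grasp point.
Start: joints at [-1.124, 0.423, 1.63, -0, 1.089, -0.019], TCP at [280.725, -558.389, 302.675] pointing down, gripper open.
Joint ranges: [-3, 3], [-0.9, 2.11], [0.09, 2.58], [-1.31, 4.45], [0.11, 2.69], [-2.54, 2.54]. Speed limits (rad/s): [2.39, 2.39, 3.01, 3.14, 3.14, 3.14].

INTERFACE

Orientations are given as a unit quaternion [x, y, z, w].
In Python, from station import env, set_gripper, viewer, workorder gives the robot as it stands. Calls block until the motion is done:
- env.reach(position, orientation): joint-space move of the TCP to a pose.
- env.move_l(position, rot=None, rate=150, f_stop=None): straight line of the TCP; rot=None keeps the orientation; rate is the mean speed in mm/s. With f_stop (N) it stops when the force on the tool has changed by that much, and returns True; else False.
- env.move_joints(angles): joint-space move.
- set_gripper(opening): finger opening in mm; the grip force is fixed at half the most; returns when the fingers have stopped.
- env.hold(seconds).
- env.ik(position, orientation): joint angles nearest the present ones, or None.
- env.read_state(): the state.
- viewer.camera(name): name is "scene" or "top"; returns the picture (384x512x3 uint8, blue, green, red); there is no depth.
- viewer.camera_params(name): a dict with "fx", "fy", "cx", "cy" (pixels), "dist" ([k1, k2, p1, p2, k3] as OpenCV has them; the pictures are not rectified), "pose" (4x4, takes a point from camera to world coordinates). Camera axes: x right, y up, looking along -z (the intrinsics and any distortion apply to the point x, -y, -z); pixel columns grow to the right and rows downward; lengths in mm; the calibration is good to about 2 mm. A picture is of the moment at which its call begins. camera_params takes no time and is no camera call.
A pose or a line that the arm cannot do raises env.IKError and nothing moves.
- workorder.sign_off(): hands the job in; it is judged then, once.
The state is a dict: "time_s": time; "qpos": joint angles; "dq": joint speeds; "tau": joint torques, N m; "tool_pos": TCP position; "orientation": TCP orientation; "force": force on the tool from outside, world axes, zero at the start; "wrist_torque": the same for the moment, N m; "width": finger opening in mm; "grip_force": force on a finger pad.
Only numpy, scipy, OpenCV 4.12 (cv2) and the standard library are available. Lean on these libraries where they do the work, as an engineer would, in place of code of your own. Each camera call takes 0.05 s, during which the arm holds its last target. There are 200 camera calls.

## Working session

There is one attempt and no reset: what is moved stays moved. The work goes in short steps, each a Python script; the robot and the scene stay as the last script left them, time stands still between calls to the robot, and variables do not carry over. Pictures are saved under pics/ and viewed, at most 10 in all, crops included, and the job is handed in when it is done.

```bash
mkdir -p pics
python3 - <<'E'
from station import env, viewer
import cv2, numpy as np
np.set_printoptions(precision=2,suppress=True)
for n in ("scene","top"):
    im=viewer.camera(n); cv2.imwrite(f"pics/{n}0.png",im)
    p=viewer.camera_params(n); print(n,p)
s=env.read_state(); print(s["time_s"],s["orientation"],s["force"])
E
```

```text
scene {'fx': 462.33440004834006, 'fy': 462.33440004834006, 'cx': 256.74321210078034, 'cy': 190.60543704056803, 'dist': array([-0.05,  0.  ,  0.  ,  0.  ,  0.  ]), 'pose': array([[   0.89,   -0.4 ,    0.23,  803.93],
       [   0.46,    0.77,   -0.44, -531.87],
       [  -0.  ,    0.5 ,    0.87, 1146.99],
       [   0.  ,    0.  ,    0.  ,    1.  ]])}
top {'fx': 457.40000674213263, 'fy': 457.40000674213263, 'cx': 257.7065938111843, 'cy': 185.07524828740043, 'dist': array([-0.15,  0.  ,  0.  ,  0.  ,  0.  ]), 'pose': array([[   0.02,    0.99,   -0.16,  335.45],
       [  -1.  ,    0.02,    0.01,   13.25],
       [   0.02,    0.16,    0.99, 1187.4 ],
       [   0.  ,    0.  ,    0.  ,    1.  ]])}
0.1 [ 0.97  0.23 -0.   -0.  ] [-0.77 -0.05 -0.54]
```

View pics/scene0.png

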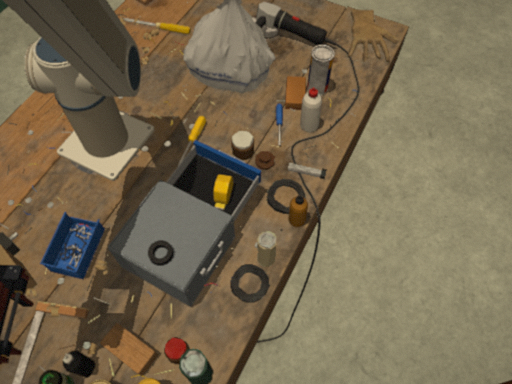

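View pics/top0.png

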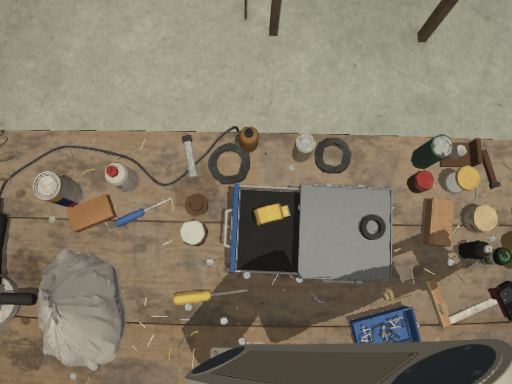

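The top view shows the cabinet top at about (300–392, 185–280). The blue drawer front is at x≈235, the handle at x≈227, the yellow tape measure at about (272, 214) and the black roll at (372, 227). In the scene view the tape measure is at (223, 190), the cabinet roll at (161, 252), and the drawer front runs from (197, 148) to (260, 183).

```bash
cat > h.py <<'E'
import cv2, numpy as np
from station import env, set_gripper, viewer, workorder
np.set_printoptions(precision=3,suppress=True)
def rays(n,px):
    p=viewer.camera_params(n);K=np.array([[p["fx"],0,p["cx"]],[0,p["fy"],p["cy"]],[0,0,1]])
    u=cv2.undistortPoints(np.float64(px).reshape(-1,1,2),K,p["dist"]).reshape(-1,2)
    T=np.array(p["pose"]);d=np.c_[u[:,0],-u[:,1],-np.ones(len(u))]@T[:3,:3].T
    return T[:3,3],d
def plane(n,px,z):
    o,d=rays(n,px);return o+d*((z-o[2])/d[:,2])[:,None]
def tri(pa,pb):
    (o1,d1),(o2,d2)=rays("top",[pa]),rays("scene",[pb])
    A=np.c_[d1[0],-d2[0]];t=np.linalg.lstsq(A,o2-o1,rcond=None)[0]
    a,b=o1+t[0]*d1[0],o2+t[1]*d2[0];return (a+b)/2,np.linalg.norm(a-b)
def big(m):
    c=max(cv2.findContours(m,cv2.RETR_EXTERNAL,cv2.CHAIN_APPROX_NONE)[0],key=cv2.contourArea);return c.reshape(-1,2)
def mask(im,lo,hi,box):
    m=cv2.inRange(cv2.cvtColor(im,cv2.COLOR_BGR2HSV),lo,hi);k=np.zeros_like(m);x0,y0,x1,y1=box;k[y0:y1,x0:x1]=m[y0:y1,x0:x1];return k
E
python3 - <<'E'
from h import *
t=cv2.imread("pics/top0.png");s=cv2.imread("pics/scene0.png")
for n,im,by,bb in (("top",t,(245,195,300,235),(222,178,248,280)),("scene",s,(205,165,245,215),(170,135,270,200))):
    y=big(mask(im,(18,110,60),(35,255,255),by)); print(n,"yellow",cv2.minAreaRect(y),cv2.approxPolyDP(y,2,True).reshape(-1,2).tolist())
    b=big(mask(im,(100,120,40),(125,255,255),bb)); print(n,"blue",cv2.minAreaRect(b),cv2.approxPolyDP(b,2,True).reshape(-1,2).tolist())
a=cv2.resize(t[175:290,215:400],None,fx=4.3,fy=4.3,interpolation=cv2.INTER_CUBIC)
b=cv2.resize(s[130:310,105:275],None,fx=3.3,fy=3.3,interpolation=cv2.INTER_CUBIC)
cv2.imwrite("pics/ca.png",a);cv2.imwrite("pics/cb.png",b)
E
```

```text
top yellow ((270.76373291015625, 212.84426879882812), (17.58539390563965, 33.44590377807617), 75.3791275024414) [[286, 205], [275, 203], [256, 208], [253, 211], [257, 224], [287, 216]]
top blue ((234.1035919189453, 227.53176879882812), (4.887971878051758, 87.24767303466797), 3.0127875804901123) [[237, 184], [234, 187], [230, 271], [234, 269]]
scene yellow ((221.38235473632812, 190.47059631347656), (18.432706832885742, 34.1975212097168), 14.03624439239502) [[218, 174], [213, 186], [214, 206], [224, 208], [230, 194], [232, 177]]
scene blue ((225.64254760742188, 160.30520629882812), (72.87191009521484, 11.652277946472168), 25.407718658447266) [[194, 142], [197, 152], [251, 178], [259, 175], [259, 170], [197, 141]]
```

View pics/ca.png

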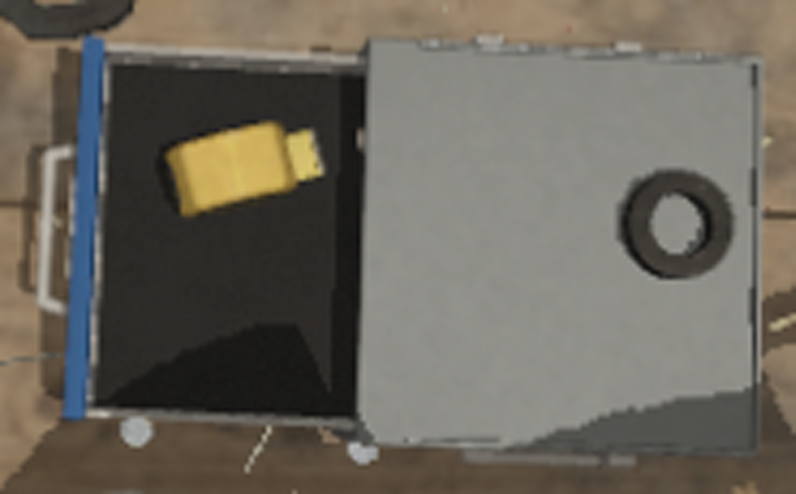

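View pics/cb.png

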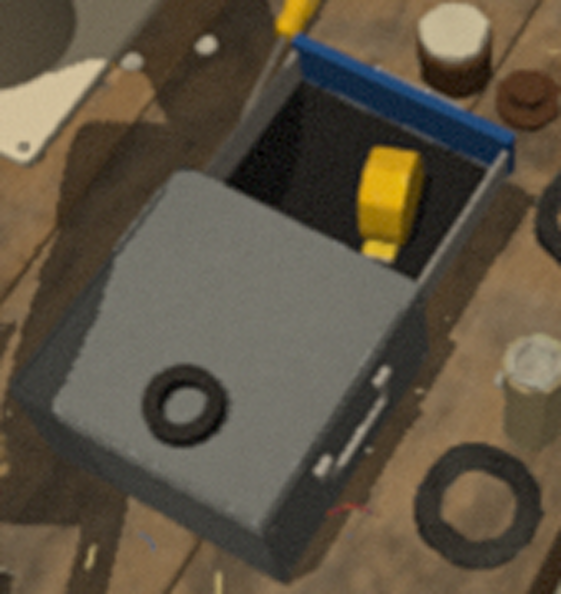

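The crops agree: the tape measure stands with its length about 14° off the drawer's travel and its mouth towards the cabinet. There is more free room on its robot side (world −x). Next I'll compute positions and check them against the given sizes.

Run:
```python
from h import *
C=lambda x,y:(215+x/4.3-.4,175+y/4.3-.4); S=lambda x,y:(105+x/3.3-.4,130+y/3.3-.4)
print("cab corners z132 FL,FR,BL,BR\n",P:=plane("top",[C(368,42),C(357,434),C(762,60),C(757,452)],132))
print("front width",np.linalg.norm((P[0]-P[1])),"depth",np.linalg.norm(P[0]-P[2]))
B=plane("top",[C(92,38),C(103,38),C(65,417),C(84,417)],122); print("drawer front top z122 outL,inL,outR,inR\n",B)
H=plane("top",[C(48,150),C(45,308)],90); print("handle z90\n",H)
T=plane("top",[C(165,150),C(280,122),C(298,190),C(183,215)],134); print("tape z134\n",T, np.linalg.norm(T[0]-T[1]),np.linalg.norm(T[1]-T[2]))
print("tri roll",tri(C(677,223),S(184,405)))
print("tri drawer front +x end",tri(C(97,38),S(515,137)))
print("tri drawer front -x end",tri(C(75,417),S(297,40)))
print("tri cab front +x",tri(C(368,42),S(416,287)))
for q in [S(420,150),S(424,160),S(412,155)]: print("tri tape far +x top corner",tri(C(165,150),q))
print("tri near +x corner",tri(C(280,122),S(408,208)), "near -x",tri(C(298,190),S(360,207)),"far -x",tri(C(183,215),S(372,147)))
```

```text
cab corners z132 FL,FR,BL,BR
 [[ 506.571 -101.698  132.   ]
 [ 295.529  -96.603  132.   ]
 [ 500.514 -321.084  132.   ]
 [ 286.58  -313.787  132.   ]]
front width 211.10378372161452 depth 219.47013579626085
drawer front top z122 outL,inL,outR,inR
 [[507.646  48.961 122.   ]
 [507.756  42.928 122.   ]
 [301.986  58.969 122.   ]
 [302.171  48.801 122.   ]]
handle z90
 [[448.819  73.249  90.   ]
 [360.72   72.757  90.   ]]
tape z134
 [[445.402   7.927 134.   ]
 [461.639 -53.874 134.   ]
 [425.013 -63.883 134.   ]
 [410.582  -2.304 134.   ]] 63.89840175414639 37.96927135966376
tri roll (array([ 409.057, -269.011,  140.624]), np.float64(0.8343908650865849))
tri drawer front +x end (array([508.881,  47.282, 122.923]), np.float64(3.413058352407134))
tri drawer front -x end (array([302.401,  54.283, 115.915]), np.float64(1.336686109787561))
tri cab front +x (array([ 506.467, -103.649,  124.432]), np.float64(3.48376397282392))
tri tape far +x top corner (array([446.826,   7.442, 115.886]), np.float64(1.2173153670189416))
tri tape far +x top corner (array([448.805,   7.763, 101.406]), np.float64(0.0019050347418991913))
tri tape far +x top corner (array([444.554,   5.075, 111.708]), np.float64(8.36248373247695))
tri near +x corner (array([465.114, -51.974, 128.025]), np.float64(7.149877059717997)) near -x (array([428.623, -63.145, 118.134]), np.float64(5.90550709503891)) far -x (array([410.613,  -4.036, 110.906]), np.float64(4.261314495311086))
```

Checks hold: the cabinet measures 211 × 219 (given 220 × 220) and the tape measure is 38 thick. The drawer is about 0.15 m out. The tops triangulate near their given heights. Now I'll push the tape measure over towards −x with the fingertips at z≈118, which is above the drawer's side walls and above the tape once it lies flat.

```bash
cat >> h.py <<'E'
from scipy.spatial.transform import Rotation as R
def down(u):
    best=None
    for s in (1,-1):
        y=s*np.array([u[0],u[1],0.])/np.hypot(*u[:2]);z=np.array([0,0,-1.])
        q=R.from_matrix(np.c_[np.cross(y,z),y,z]).as_quat()
        yield q
def pick(pos,u):
    q0=np.array(env.read_state()["qpos"]);c=[]
    for q in down(u):
        j=env.ik(pos,q)
        if j is not None: c.append((abs(np.array(j)-q0).max(),list(q)))
    return min(c)[1]
E
python3 - <<'E'
from h import *
n=np.array([.966,.259,0]);u=np.array([.259,-.966,0]);c=np.array([436,-31,0])
at=lambda d,z:list(c+n*d+[0,0,z])
set_gripper(20)
q=pick(at(47,300),u)
env.reach(at(47,300),q); env.move_l(at(47,198),rate=120)
cv2.imwrite("pics/top1.png",viewer.camera("top"))
f0=env.read_state()["force"]
hit=env.move_l(at(-5,198),rate=35,f_stop=10)
s=env.read_state();print(hit,s["tool_pos"],np.array(s["force"])-f0,s["time_s"])
env.hold(.4)
t=viewer.camera("top");s=viewer.camera("scene")
cv2.imwrite("pics/push.png",np.hstack([cv2.resize(t[170:300,210:400],(400,300)),cv2.resize(s[130:300,120:320],(400,300))]))
E
```

```text
False [431.353 -32.266 198.012] [-0.313  0.66  -0.003] 5.975
```

View pics/push.png

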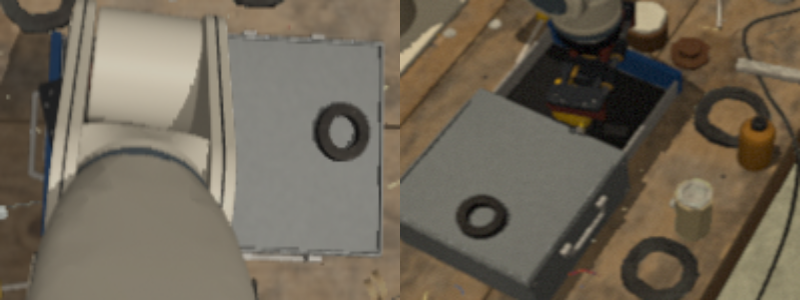

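The arm hides most of the tape. Yellow shows at about (575, 115) in the combined picture, low beside the fingers, so I can't tell how it lies. I'll push a little further at the same height, which clears a lying tape, then lift, move in front of the handle and look.

Run:
```python
from h import *
n=np.array([.966,.259,0]);c=np.array([436,-31,0])
at=lambda d,z:list(c+n*d+[0,0,z])
print(env.move_l(at(-20,198),rate=40,f_stop=8)); env.hold(.3)
env.move_l(at(-20,290),rate=150)
u=np.array([1,.03,0]);p=[405,150,260]
env.reach(p,pick(p,u)); set_gripper(0)
t=viewer.camera("top");s=viewer.camera("scene");cv2.imwrite("pics/t2.png",t);cv2.imwrite("pics/s2.png",s)
print(env.read_state()["time_s"])
cv2.imwrite("pics/after.png",np.hstack([cv2.resize(t[170:300,210:400],(400,300)),cv2.resize(s[130:300,120:320],(400,300))]))
```

```text
False
9.525
```

View pics/after.png

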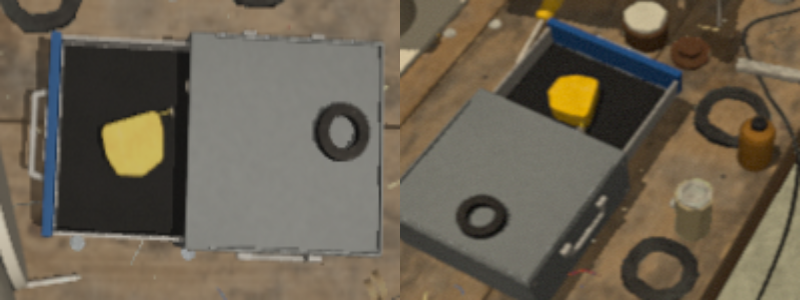

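The tape measure lies flat. The top view shows a broad 60-wide face at about (135, 143) in the combined picture, and the scene view shows the same. The pull is clear in front. I'll check the tape's height by triangulation, then press the bar.

Run:
```python
from h import *
y=[]
for n,f,b in (("top","pics/t2.png",(240,200,300,260)),("scene","pics/s2.png",(180,165,225,210))):
    c=big(mask(cv2.imread(f),(18,110,60),(35,255,255),b));m=cv2.moments(c);y.append((m["m10"]/m["m00"],m["m01"]/m["m00"]))
p,e=tri(*y);print("tape",p,e)
assert p[2]<118
d=np.array([-.031,-.9995,0]);s=np.array([406,105,164.])
env.move_l([s[0],s[1],260],rate=150);env.move_l(list(s),rate=120)
print(env.read_state()["tool_pos"])
hit=env.move_l(list(s+d*195),rate=60,f_stop=15)
r=env.read_state();print(hit,r["tool_pos"],r["force"],r["time_s"])
t=viewer.camera("top");s=viewer.camera("scene")
cv2.imwrite("pics/home.png",np.hstack([cv2.resize(t[170:300,210:400],(400,300)),cv2.resize(s[130:300,120:320],(400,300))]))
```

```text
tape [396.109 -42.591  97.639] 0.883197325390899
[406.277 105.278 164.337]
True [400.651 -68.686 163.925] [2.932 9.313 3.705] 13.45
```

View pics/home.png

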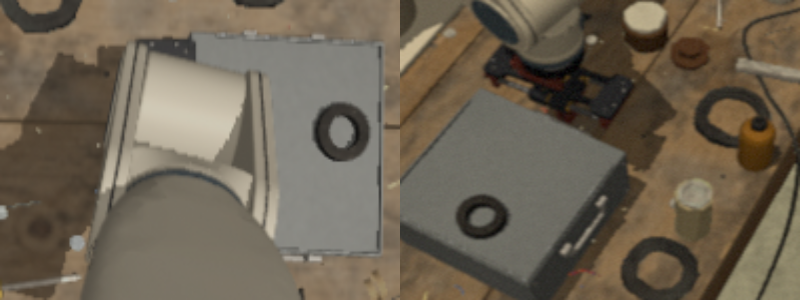

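The drawer appears shut in both views and the stop came at y=-69, against a predicted -67. I'll press again slowly to confirm the stop, back off, and look.

Run:
```python
from h import *
env.hold(.3)
p=np.array(env.read_state()["tool_pos"])
hit=env.move_l(list(p+[-.2,-6,0]),rate=10,f_stop=15);env.hold(.3)
r=env.read_state();print(hit,r["tool_pos"],r["force"])
env.move_l([404,60,164],rate=100);env.move_l([404,60,300],rate=150)
env.reach([404,200,300],r["orientation"]);env.hold(.3)
t=viewer.camera("top");s=viewer.camera("scene");print(env.read_state()["time_s"],env.read_state()["force"])
cv2.imwrite("pics/end.png",np.hstack([cv2.resize(t[120:300,210:400],(400,379)),cv2.resize(s[130:300,120:320],(400,379))]))
```

```text
True [400.668 -68.709 163.904] [1.236 5.498 3.396]
17.9833 [0.081 0.906 0.678]
```

View pics/end.png

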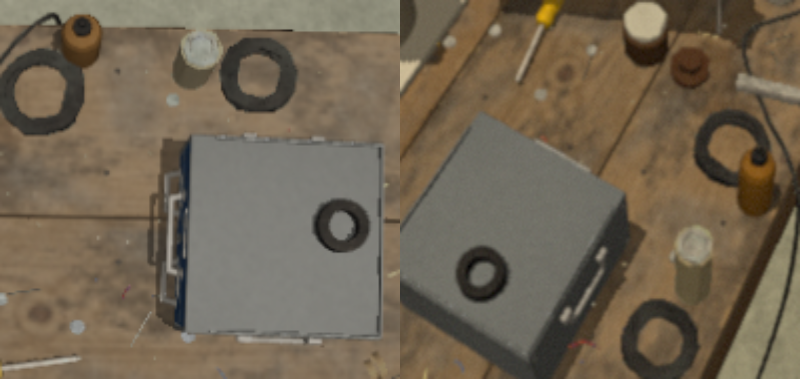

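Run:
```python
from h import *
C=lambda x,y:((x+.5)*190/400+210-.5,(y+.5)*180/379+120-.5)
b=plane("top",[C(171,198),C(169.5,270)],90); f=plane("top",[C(189,137),C(186,331)],132)
m=b.mean(0); g=f[0]+(f[1]-f[0])*(m[0]-f[0,0])/(f[1,0]-f[0,0])
print(b,g,"bar in front of cabinet front:",m[1]-g[1])
print(env.read_state()["tool_pos"])
if 10<m[1]-g[1]<22: workorder.sign_off(); print("signed")
```

```text
[[441.134 -84.077  90.   ]
 [359.049 -82.886  90.   ]] [400.091 -98.921 132.   ] bar in front of cabinet front: 15.439722401389332
[404.175 199.379 300.097]
the job is handed in; nothing more can be done
signed
```

The tape measure was pushed over flat, the drawer was pushed fully home against its stop (its bar measures 15.4 mm in front of the cabinet face, against 16 nominal), and the job was handed in at about 18 s; the roll and bottle look undisturbed in the last picture, and I did not re-check the screwdriver, which the arm was kept well above.

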